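Load the corner stop into the drilling jig

ROBOT

A 6-joint arm with a two-finger parallel gripper is mounted at the origin on a cart in front of the work surface, level with it; the furniture and walls round the work are solid. World frame = base frame: x ahead of the robot, y to its left, z up, the work surface at z = 0. Lengths are in m, angles in rad, forces in N, time in s.
With the tool pointing down it reaches from about 0.35 to 0.775 m from the base axis. Payload 7.3 kg.
Tool frame: the origin (TCP) lies midway between the tips of the shut fingers; the grasp point (between the pads) lies 19 mm behind it; z points along the fingers, y is the line along which they close (so a half turn about z gives the same grasp; the last joint's range is limited). The gripper opens to 92 mm and grips with 3 to 60 N. Pads are 19 mm wide; open, the fingers measure 130 mm over their backs; the gripper's body (75 mm by 190 mm) begins 47 mm behind the grasp point.
Start: joints at [-1.365, 0.342, 1.524, -0, 1.275, -0.146], TCP at [0.181, -0.493, 0.227] pointing down, gripper open.
Joint ranges: [-2.53, 2.53], [-0.77, 2.02], [0.04, 2.7], [-1, 4.14], [0.28, 2.66], [-3.11, 3.11]. Speed limits (rad/s): [2.57, 2.57, 3.14, 3.14, 3.14, 3.14].

INTERFACE

Orientations are given as [roll, pitch, yaw] about the fixed x, y, z axes, in that order (R = Rz(yaw) Ry(pitch) Rx(roll)).
In Python, from cell import monitor, vision, workorder gives the robot as it stands.
- The arm moves only by the tool move_arm, never from a script. Its argument "rows" is a list of rows, each a list of 5 numbers: the shift along the world's x, y, z in mm, then the turn about the world's z in rad, then the closure, from -1 (fully open) to 1 (shut). A call has 1 to 12 rows; each row shifts and turns the commanded pose from where the row before left it; what a row does not reach is not made up. A row lasts 1/10 s, in which the tool goes at most 50 mm and 8.59 degrees, less where a joint would pass 70% of its speed; a pose out of reach is approached as far as the arm can. A call is refused whole if a number of a shift passes 50 or a number of a turn 0.15, either way. A call with a gripper value outside its range is refused whole. The fingers move at their own pace and stop on an object; "newtons" is the grip in N (left out, the last holds). Time passes only in rows, so rows that do not move let the fingers close. It gives the time, the measured TCP pose, the force, the opening and the grip force at its end, in the units of the state.
- monitor.observe(): the state, without advancing time (a new reading comes with each control period).
- vision.read_camera(name): name is "scene" or "top"; returns the picture (384x512x3 uint8, red, green, blue); there is no depth.
- vision.get_calibration(name): a dict with "K" (3x3 intrinsics, pixels), "k1" (the pictures are not rectified: a ray, as slopes to the right and down, at radius r is drawn at 1 + k1 r^2 times it, then the intrinsics apply), "T" (4x4, takes a point from camera to world coordinates). Camera axes: x right, y up, looking along -z (the intrinsics and any distortion apply to the point x, -y, -z); pixel columns grow to the right and rows downward; lengths in m; the calibration is good to about 2 mm. A picture is of the moment at which its call begins. get_calibration takes no time and is no camera call.
- workorder.hand_in(): hands the job in; it is judged then, once.
The state is a dict: "time": time; "qpos": joint angles; "qvel": joint speeds; "joint_efforts": joint torques, N m; "tool_pos": TCP position; "tool_rot": TCP orientation; "contact_force": force on the tool from outside, world axes, zero at the start; "torque": the same for the moment, N m; "opening": finger opening in m; "grip_force": force on a finger pad.
Only numpy, scipy, OpenCV 4.12 (cv2) and the standard library are available. Lean on these libraries where they do the work, as an engineer would, in place of code of your own. Each camera call takes 0.05 s, during which the arm holds its last target. There are 200 camera calls.

TASK

Load the loose white L-shaped corner stop from its grey holder into the drilling jig: turned so that its outline matches the L-shaped pocket, lying flat and fully down on the pocket floor, and let go. The holder's back plate and the jig's fences leave the fingers room at different legs of the L, so lay the stop down flat on the bench or its green mat in between, let go, and take it again by its other leg. Leave the white bottle standing where it is.

Things in the scene. Friction and masses are not known exactly. Their poses are not given: they have to be found in the camera images.
- stop: loose white plastic corner stop, a flat L 70 x 50 x 17 mm high, about 45 g. Origin: centre of the underside of its 70 x 50 outline, z up. Long leg: x -35..35, y 5..25. Short leg: x -35..-12, y -25..25. Inside of the L (x > -12, y < 5) empty. Starts flat in the holder, parallel to the holder's axes and within 1.5 mm of its origin in x and y.
- holder: fixed grey tray, origin at its underside. Floor 6 mm above the origin, 4 mm rim round the stop's outline with 2 mm play. A back plate (x -49..-37 mm, 34 mm above the floor) stands close to the outer face of the stop's short leg and leaves no room for a finger: take the stop across its long leg (fingers closing along y).
- jig: fixed jig, origin at the underside of its grey base (134 x 116 mm). On it a dark steel pocket plate 98 x 80 mm, top 24 mm above the origin, with an L pocket 8 mm deep, 1 mm larger than the stop all round. The stop fits only with its x and y axes pointing as the jig's. Fences (see fence points) block the long leg: hold the stop across its short leg, fingertips at least 9 mm above its underside.
- pocket (a point): nominal centre of the pocket floor, 16 mm above the jig's origin, axes as the jig's. The pocket plate with its fences is screwed down through slots: the real pocket lies up to 4 mm away along the jig's x and also its y (never turned); this is not reported. Find it by touching the rigid fences, or by sight. Seated, the stop's origin is at the real pocket centre, within 1 mm play.
- fence_long (a point): nominal point on the inner face (facing the jig's -y) of the fence along the long side: 26 mm from the pocket centre in y, 24 mm above the jig's origin. The fence rises 32 mm over the plate and runs the plate's full length; its face is flush with the pocket wall below. It shifts with the real pocket.
- fence_end (a point): nominal point on the inner face (facing the jig's -x) of the fence at the tip of the long leg: 36 mm from the pocket centre in x, spanning y 4..26 mm, 24 mm above the jig's origin, 32 mm high over the plate, flush with the pocket wall below. It shifts with the real pocket.
- bottle: bystander: loose white bottle with red cap, 60 mm across, 150 mm high, origin centre of underside
- mat_edge (a point): middle of the left edge of the flat green mat, on its top, 2.4 mm above the bench (z = 0). From here the mat reaches 0.66 m in -y and 0.19 m to either side in x; a 5 mm high stud, 12 mm across, stands on it 170 mm in +x and 25 mm in -y from here. Beyond its edge is bare bench. Jig and holder heights count from the bench (z = 0) on either side.
There are look-alikes about, which are no part of the job. What is shaped like the stop but blue or red is not meant.

How it is judged:
By the outcome, as a careful person would: the job done as asked, in the order asked, and still so for the second after the job is handed in, with the robot touching nothing.
It also fails if it takes over 58 s, if anything falls off the work surface, if the arm or the gripper's body presses on something with over 40 N, if the wrist force passes 120 N, or if a joint passes its speed limit or range.

## Working session

There is one attempt and no reset: what is moved stays moved. The work goes in short steps, Python scripts to look and compute and a tool call to move; the robot and the scene stay as the last step left them, time stands still between calls to the robot, and variables do not carry over. Pictures are saved under pics/ and viewed, at most 10 in all, crops included, and the job is handed in when it is done.

Besides the shell and the picture viewer there is one more tool, called after "Call:" as name([rows], argument=value, ...), one row to a line, values as JSON. move_arm: Moves the arm, as the interface text tells. Its arguments: {"type":"object","properties":{"rows":{"type":"array","items":{"type":"array","items":{"type":"number"}}},"newtons":{"type":"number"}},"required":["rows"]}

```bash
mkdir -p pics; ls
cat > h.py <<'E'
import numpy as np, cv2
from cell import monitor, vision, workorder
def ray(name,u,v):
    c=vision.get_calibration(name);K=np.array(c["K"]);T=np.array(c["T"])
    d=np.array([(u-K[0,2])/K[0,0],(v-K[1,2])/K[1,1]])
    s=d.copy()
    for _ in range(20): s=d/(1+c["k1"]*(s@s))
    return T[:3,3],T[:3,:3]@np.array([s[0],-s[1],-1])
def onz(name,u,v,z):
    o,d=ray(name,u,v); return o+d*(z-o[2])/d[2]
def proj(name,p):
    c=vision.get_calibration(name);K=np.array(c["K"]);T=np.array(c["T"])
    q=T[:3,:3].T@(np.array(p)-T[:3,3]); s=np.array([q[0],-q[1]])/-q[2]
    s=s*(1+c["k1"]*(s@s)); return np.array([K[0,0]*s[0]+K[0,2],K[1,1]*s[1]+K[1,2]])
def tri(n1,a,n2,b):
    o1,d1=ray(n1,*a);o2,d2=ray(n2,*b)
    t=np.linalg.lstsq(np.stack([d1,-d2],1),o2-o1,rcond=None)[0]
    p,q=o1+d1*t[0],o2+d2*t[1]; return (p+q)/2,np.linalg.norm(p-q)
def snap(name,f):
    im=cv2.cvtColor(vision.read_camera(name),cv2.COLOR_RGB2BGR); cv2.imwrite(f,im); return im
E
python3 - <<'E'
from h import *
a=snap("scene","pics/s0.png");b=snap("top","pics/t0.png")
cv2.imwrite("pics/v0.png",np.hstack([cv2.resize(a,(400,300)),cv2.resize(b,(400,300))]))
cv2.imwrite("pics/t0b.png",cv2.resize(b,(800,600),interpolation=cv2.INTER_CUBIC))
cv2.imwrite("pics/s0b.png",cv2.resize(a,(800,600),interpolation=cv2.INTER_CUBIC))
for n in("scene","top"):
    c=vision.get_calibration(n);print(n,np.round(c["K"],1).tolist(),c["k1"],np.round(c["T"],3).tolist())
print(monitor.observe())
E
```

```text
pics
scene [[492.8, 0.0, 252.3], [0.0, 492.8, 186.1], [0.0, 0.0, 1.0]] -0.18499485960894071 [[0.504, -0.717, 0.482, 1.154], [0.864, 0.42, -0.278, -0.318], [-0.003, 0.557, 0.831, 1.114], [0.0, 0.0, 0.0, 1.0]]
top [[431.0, 0.0, 256.9], [0.0, 431.0, 191.8], [0.0, 0.0, 1.0]] 0.050020946085803375 [[0.006, 0.997, -0.075, 0.465], [-1.0, 0.006, 0.004, 0.041], [0.004, 0.075, 0.997, 1.167], [0.0, 0.0, 0.0, 1.0]]
{'time': 0.1, 'qpos': array([-1.36501099e+00,  3.42674877e-01,  1.52490679e+00,  1.37382911e-05,
        1.27537269e+00, -1.45979783e-01]), 'qvel': array([ 0.00025473, -0.00135773, -0.00287317, -0.0011668 , -0.00151968,
        0.00047465]), 'joint_efforts': array([ 1.89004757e-03, -4.32002628e+01, -2.44697142e+01,  7.19080470e-02,
        5.26619924e-02, -6.73876025e-05]), 'tool_pos': array([ 0.18085467, -0.49249574,  0.22610825]), 'tool_rot': array([-3.14024734e+00, -2.11073850e-04,  3.51760970e-01]), 'contact_force': array([-0.03744078, -0.91906846,  0.12657016]), 'torque': array([ 0.01159582,  0.02184033, -0.0131321 ]), 'grip_force': 0.0, 'opening': 0.09171548374864849}
```

View pics/t0b.png

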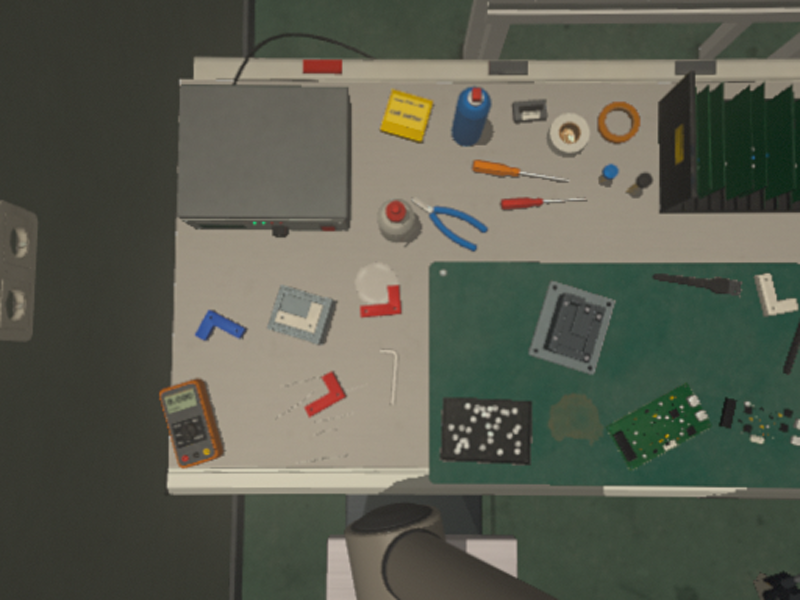

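View pics/s0b.png

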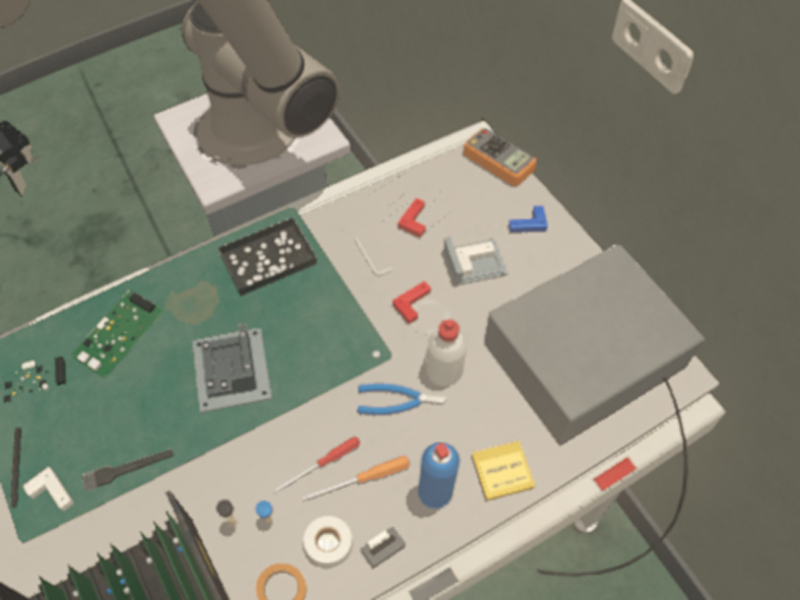

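The top view (800x600 scale) shows these candidates:
- white L in the grey holder at (302,315)
- white L with holes lying loose on the mat at (775,295)
- red Ls at (382,303) and (327,395)
- blue L at (220,325)

The one in the holder fits the description. I'll check it and the jig in a close crop.

Run:
```python
import cv2,numpy as np
t=cv2.imread("pics/t0.png");s=cv2.imread("pics/s0.png")
c=[(t,165,175),(t,330,175),(s,275,135),(s,115,210)]
f=lambda im,x,y:cv2.resize(im[y:y+60,x:x+80],(400,300),interpolation=cv2.INTER_CUBIC)
r=[f(*k) for k in c]
cv2.imwrite("pics/c0.png",np.vstack([np.hstack(r[:2]),np.hstack(r[2:])]))
```

```text
(no output)
```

View pics/c0.png

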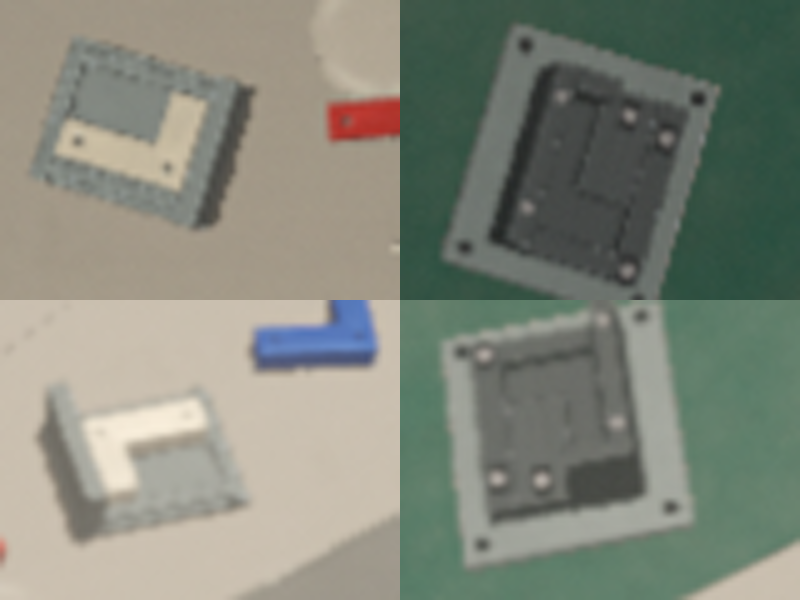

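The crops confirm the choice. The stop in the holder has its corner next to the back plate and its long leg pointing to image left. The jig has its long fence at image left and its end fence at image top. Next I measure both.

```bash
cat > m.py <<'E'
from h import *
from scipy.optimize import least_squares
L=np.array([[-35,25],[35,25],[35,5],[-12,5],[-12,-25],[-35,-25]])/1000
def Lfit(name,im,box,z,yaw0,thr=None):
    """white L mask -> contour on plane z -> fit of L outline (distance contour->outline). x,y,yaw"""
    x0,y0,x1,y1=box; k=6
    c=cv2.resize(im[y0:y1,x0:x1],None,fx=k,fy=k,interpolation=cv2.INTER_CUBIC)
    m=(c.min(2)>thr).astype(np.uint8)
    cs=cv2.findContours(m,cv2.RETR_EXTERNAL,cv2.CHAIN_APPROX_NONE)[0]; ct=max(cs,key=cv2.contourArea)[:,0,:]
    P=np.array([onz(name,x0+(u+.5)/k-.5,y0+(v+.5)/k-.5,z)[:2] for u,v in ct[::3]])
    A,B=L,np.roll(L,-1,0)
    def res(p):
        c,s=np.cos(p[2]),np.sin(p[2]); Q=(P-p[:2])@np.array([[c,-s],[s,c]])
        t=np.clip(((Q[:,None]-A)*(B-A)).sum(2)/((B-A)**2).sum(1),0,1)
        return np.linalg.norm(Q[:,None]-(A+t[...,None]*(B-A)),axis=2).min(1)*1e3
    r=least_squares(res,[*((P.max(0)+P.min(0))/2),yaw0],loss="soft_l1",x_scale=[.01,.01,.1],diff_step=1e-4)
    return r.x, np.median(res(r.x)), cv2.contourArea(ct.astype(np.int32))/k/k
E
python3 - <<'E'
from m import *
t=cv2.imread("pics/t0.png");s=cv2.imread("pics/s0.png")
print("minrgb top stop",t[205,195].tolist(),"holder floor",t[193,188].tolist(),"bench",t[230,180].tolist())
for th in (150,165,180):
  for n,im,b in(("top",t,(170,182,215,222)),("scene",s,(286,150,322,178))):
    try: r=Lfit(n,im,b,.023,1.3,th); print(th,n,np.round(r[0],4),round(r[1],2),r[2])
    except Exception as e: print(n,th,e)
# jig base outline
for n,im,b,in(("top",t,(330,170,400,250)),("scene",s,(115,200,180,268))):
    x0,y0,x1,y1=b;k=6
    c=cv2.resize(im[y0:y1,x0:x1],None,fx=k,fy=k,interpolation=cv2.INTER_CUBIC)
    hs=cv2.cvtColor(c,cv2.COLOR_BGR2HSV); m=(hs[...,1]<75).astype(np.uint8)
    ct=max(cv2.findContours(m,cv2.RETR_EXTERNAL,cv2.CHAIN_APPROX_NONE)[0],key=cv2.contourArea)[:,0]
    for z in (.008,.012,.016):
        P=np.array([onz(n,x0+(u+.5)/k-.5,y0+(v+.5)/k-.5,z)[:2] for u,v in ct])*1e3
        r=cv2.minAreaRect(P.astype(np.float32)); print(n,z,np.round(r[0],1),np.round(r[1],1),round(r[2],2))
p=lambda u,v,z:np.round(onz("top",u*.64,v*.64,z)*1e3).tolist()
print("mat corner",p(430,263,.002),p(430,483,.002),"stud",p(443,272,.007),"tray",p(443,399,.02),p(530,399,.02),"bottle",p(395,210,.15),"redL",p(400,300,.015),"hexkey",p(390,350,.005),"boxedge",p(350,222,.1))
E
```

```text
minrgb top stop [159, 182, 195] holder floor [126, 133, 127] bench [136, 153, 163]
150 top [0.5281 0.2118 1.2638] 2.1 224.08333333333334
150 scene [0.5318 0.2159 1.4666] 16.83 833.75
165 top [0.5179 0.1876 1.4383] 0.54 1.611111111111111
165 scene [0.5198 0.2165 0.9663] 11.07 495.25
top 180 max() iterable argument is empty
180 scene [0.5283 0.2102 1.2703] 0.77 211.58333333333334
top 0.008 [ 510.4 -252.7] [127.9 144.2] 72.52Traceback (most recent call last):
  File "<stdin>", line 15, in <module>
  File "h.py", line 10, in onz
    o,d=ray(name,u,v); return o+d*(z-o[2])/d[2]
        ~~~^^^^^^^^^^
  File "h.py", line 4, in ray
    c=vision.get_calibration(name);K=np.array(c["K"]);T=np.array(c["T"])
ValueError: time passes only in moves, steps and waits
```

```bash
sed -i 's/^def ray/C={n:vision.get_calibration(n) for n in("scene","top")}\ndef ray/; s/c=vision.get_calibration(name)/c=C[name]/' h.py
python3 - <<'E'
from m import *
t=cv2.imread("pics/t0.png");s=cv2.imread("pics/s0.png")
for n,im,b,ths in(("top",t,(170,182,215,222),(138,142,146,150)),("scene",s,(286,150,322,178),(180,187,195))):
  for th in ths:
    r=Lfit(n,im,b,.023,1.3,th); print(th,n,np.round(r[0],4),round(r[1],2),round(r[2]))
for n,im,b,in(("top",t,(330,170,400,250)),("scene",s,(115,200,180,268))):
    x0,y0,x1,y1=b;k=6
    c=cv2.resize(im[y0:y1,x0:x1],None,fx=k,fy=k,interpolation=cv2.INTER_CUBIC)
    hs=cv2.cvtColor(c,cv2.COLOR_BGR2HSV)
    print(n,"base HSV",cv2.cvtColor(im,cv2.COLOR_BGR2HSV)[(182,344) if 0 else ((195,346) if n=="top" else (240,128))],"mat",cv2.cvtColor(im,cv2.COLOR_BGR2HSV)[(175,335) if n=="top" else (250,118)])
    for sat in (45,60):
        m=((hs[...,1]<sat)&(hs[...,2]>80)).astype(np.uint8)
        ct=max(cv2.findContours(m,cv2.RETR_EXTERNAL,cv2.CHAIN_APPROX_NONE)[0],key=cv2.contourArea)[:,0]
        ct=cv2.convexHull(ct)[:,0]
        for z in (.006,.012):
            P=np.array([onz(n,x0+(u+.5)/k-.5,y0+(v+.5)/k-.5,z)[:2] for u,v in ct])*1e3
            r=cv2.minAreaRect(P.astype(np.float32)); print(n,sat,z,np.round(r[0],1),np.round(r[1],1),round(r[2],2))
p=lambda u,v,z:np.round(onz("top",u*.64,v*.64,z)*1e3).tolist()
print("mat corner",p(430,263,.002),p(430,483,.002),"stud",p(443,272,.007),"tray",p(443,399,.02),p(530,399,.02),"bottle",p(395,210,.15),"redL",p(400,300,.015),"hexkey",p(390,350,.005),"boxedge",p(350,222,.1))
E
```

```text
138 top [0.5281 0.2116 1.2771] 0.75 268
142 top [0.5281 0.2116 1.2764] 1.15 254
146 top [0.5281 0.2117 1.2789] 1.52 240
150 top [0.5281 0.2118 1.2638] 2.1 224
180 scene [0.5283 0.2102 1.2703] 0.77 212
187 scene [0.5285 0.2104 1.2712] 0.51 192
195 scene [0.5289 0.2106 1.2783] 1.32 170
top base HSV [75 80 83] mat [72 73 87]
top 45 0.006 [ 507.9 -255.6] [120.  137.5] 72.53
top 45 0.012 [ 507.7 -254.1] [119.4 136.8] 72.53
top 60 0.006 [ 508.  -255.3] [121.9 139.1] 72.54
top 60 0.012 [ 507.7 -253.7] [121.2 138.4] 72.54
scene base HSV [ 40  14 162] mat [ 71  63 126]
scene 45 0.006 [ 500.4 -254.6] [122.8 156.8] 73.38
scene 45 0.012 [ 504.  -254.9] [122.2 156. ] 73.38
scene 60 0.006 [ 493.9 -256.8] [177.1 211.4] 64.13
scene 60 0.012 [ 497.5 -257.1] [176.2 210.3] 64.13
mat corner [617.0, -13.0, 2.0] [242.0, -14.0, 2.0] stud [601.0, -35.0, 7.0] tray [384.0, -35.0, 20.0] [385.0, -181.0, 20.0] bottle [679.0, 47.0, 150.0] redL [551.0, 39.0, 15.0] hexkey [466.0, 55.0, 5.0] boxedge [670.0, 120.0, 100.0]
```

Stop: (528.3, 211, yaw 1.274). Jig: (507.5, −254.5, yaw −0.305). I'll head for the grasp point above the long leg at (515.7, 221.1).

Call:
move_arm([
  [28,30,0,0,0],
  [28,30,0,0,0],
  [28,30,0,0,0],
  [28,30,0,0,0],
  [27,30,0,0,0],
  [27,30,0,0,0],
  [27,31,0,0,0],
  [27,31,0,0,0],
], newtons=25)

```text
time: 0.9
tool_pos: [0.4017, -0.2493, 0.2265]
tool_rot: [-3.141, 0.0, 0.352]
contact_force: [0.2, 0.0, -0.7]
opening: 0.0463
grip_force: 0.0
```

Call:
move_arm([
  [9.6,39,-10,0.077,0],
  [9.6,39,-10,0.077,0],
  [9.6,39,-10,0.077,0],
  [9.6,39,-10,0.077,0],
  [9.6,39,-10,0.077,0],
  [9.6,39,-10,0.077,0],
  [9.6,39,-10,0.077,0],
  [9.6,39,-10,0.077,0],
  [9.6,39,-10,0.077,0],
  [9.6,39,-10,0.077,0],
  [9.6,39,-10,0.077,0.04],
  [9.6,42,-10,0.075,0.04],
])

```text
time: 2.1
tool_pos: [0.5161, 0.2216, 0.106]
tool_rot: [-3.141, 0.001, 1.277]
contact_force: [0.5, 0.1, -0.3]
opening: 0.044
grip_force: 0.0
```

Call:
move_arm([
  [0,0,0,0,0.04],
  [0,0,0,0,0.04],
  [0,0,0,0,0.04],
])

```text
time: 2.4
tool_pos: [0.5159, 0.2194, 0.1067]
tool_rot: [-3.141, 0.001, 1.273]
contact_force: [1.3, -0.4, 0.3]
opening: 0.0442
grip_force: 0.0
```

Call:
move_arm([
  [0,0,-20,0,0.04],
  [0,0,-20,0,0.04],
  [0,0,-15,0,0.04],
  [0,0,-10,0,0.04],
  [0,0,0,0,0.04],
])

```text
time: 2.9
tool_pos: [0.5156, 0.219, 0.0409]
tool_rot: [-3.14, 0.001, 1.272]
contact_force: [-0.2, -0.6, -0.2]
opening: 0.0439
grip_force: 0.0
```

Call:
move_arm([
  [0,0,0,0,0.04],
])

```text
time: 3.0
tool_pos: [0.5166, 0.2197, 0.0424]
tool_rot: [3.141, -0.0, 1.273]
contact_force: [-0.0, -0.5, -0.5]
opening: 0.0441
grip_force: 0.0
```

Run:
```python
from h import *
t=snap("top","pics/t1.png");s=snap("scene","pics/s1.png")
f=lambda im,x,y:cv2.resize(im[y:y+75,x:x+100],(400,300),interpolation=cv2.INTER_CUBIC)
cv2.imwrite("pics/c1.png",np.hstack([f(t,145,165),f(s,255,115)]))
print(monitor.observe()["tool_pos"])
```

```text
[0.51679866 0.2200538  0.04272146]
```

View pics/c1.png

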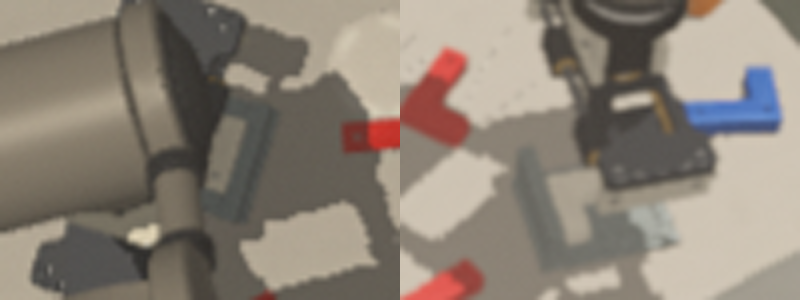

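The crop shows the gripper over the long leg (scene crop, about (640,170)), clear of the back plate at (535,210). I'll go down and close.

Call:
move_arm([
  [0,0,-8,0,0.04],
  [0,0,-8,0,0.04],
  [0,0,-6,0,0.04],
  [0,0,-4,0,0.04],
  [0,0,0,0,0.04],
])

```text
time: 3.6
tool_pos: [0.5156, 0.22, 0.0149]
tool_rot: [-3.14, 0.001, 1.274]
contact_force: [0.5, 0.5, -0.5]
opening: 0.0442
grip_force: 0.0
```

Call:
move_arm([
  [0,0,0,0,0.3],
  [0,0,0,0,0.5],
  [0,0,0,0,0.8],
  [0,0,0,0,0.8],
  [0,0,0,0,0.8],
])

```text
time: 4.1
tool_pos: [0.516, 0.2202, 0.016]
tool_rot: [-3.141, -0.0, 1.274]
contact_force: [-1.3, 0.4, 2.7]
opening: 0.0197
grip_force: 25.0
```

Call:
move_arm([
  [0,0,5,0,0.8],
  [0,0,15,0,0.8],
  [0,0,25,0,0.8],
  [0,0,25,0,0.8],
  [0,0,20,0,0.8],
])

```text
time: 4.6
tool_pos: [0.5166, 0.2202, 0.1074]
tool_rot: [3.14, -0.001, 1.274]
contact_force: [0.0, 0.7, 0.3]
opening: 0.0192
grip_force: 24.9
```

Call:
move_arm([
  [-0.5,-15,0,-0.13,0.8],
  [-0.5,-25,0,-0.13,0.8],
  [-0.5,-28,0,-0.13,0.8],
  [-0.5,-28,0,-0.13,0.8],
  [-0.5,-28,0,-0.13,0.8],
  [-0.5,-28,0,-0.13,0.8],
  [-0.5,-28,0,-0.13,0.8],
  [-0.5,-28,0,-0.13,0.8],
  [-0.5,-28,0,-0.13,0.8],
  [-0.5,-28,0,-0.13,0.8],
  [-0.5,-25,0,-0.13,0.8],
  [-1.1,-18,0,-0.149,0.8],
])

```text
time: 5.8
tool_pos: [0.5097, -0.0886, 0.1061]
tool_rot: [3.141, -0.001, -0.312]
contact_force: [1.1, 0.4, -0.2]
opening: 0.019
grip_force: 24.9
```

Call:
move_arm([
  [0,0,-20,0,0.8],
  [0,0,-20,0,0.8],
  [0,0,-20,0,0.8],
  [0,0,-15,0,0.8],
  [0,0,-6,0,0.8],
  [0,0,0,0,0.8],
  [0,0,0,0,0.8],
])

```text
time: 6.5
tool_pos: [0.5101, -0.087, 0.0254]
tool_rot: [3.141, -0.001, -0.305]
contact_force: [-0.7, -0.6, -0.0]
opening: 0.0191
grip_force: 24.9
```

Call:
move_arm([
  [0,0,-6,0,0.8],
  [0,0,-4,0,0.8],
  [0,0,-1,0,0.8],
  [0,0,0,0,0.8],
])

```text
time: 6.9
tool_pos: [0.5094, -0.0868, 0.0136]
tool_rot: [3.142, 0.0, -0.305]
contact_force: [0.1, -0.0, -0.3]
opening: 0.0192
grip_force: 24.9
```

Call:
move_arm([
  [0,0,-1,0,0.8],
  [0,0,0,0,0.8],
])

```text
time: 7.1
tool_pos: [0.5096, -0.0869, 0.0127]
tool_rot: [3.142, -0.0, -0.305]
contact_force: [-0.1, 0.2, -1.5]
opening: 0.0195
grip_force: 24.9
```

Call:
move_arm([
  [0,0,-1,0,0.8],
  [0,0,0,0,0.8],
])

```text
time: 7.3
tool_pos: [0.5097, -0.0869, 0.0124]
tool_rot: [3.141, -0.001, -0.305]
contact_force: [-2.0, 0.4, 5.3]
opening: 0.0192
grip_force: 25.0
```

Force shows contact with the mat, so I'll release, lift and look.

Call:
move_arm([
  [0,0,0,0,0.4],
  [0,0,0,0,0.2],
  [0,0,0,0,0.04],
  [0,0,0,0,0.04],
])

```text
time: 7.7
tool_pos: [0.5095, -0.0868, 0.0116]
tool_rot: [3.142, 0.0, -0.305]
contact_force: [0.3, 0.6, 0.7]
opening: 0.0426
grip_force: 0.0
```

Call:
move_arm([
  [0,0,10,0,0.04],
  [0,0,30,0,0.04],
  [0,0,40,0,0.04],
  [-15,30,30,0.14,0.04],
  [-15,30,20,0.14,0.04],
  [-15,30,0,0.14,0.04],
  [-15,30,0,0.14,0.04],
  [-15,30,0,0.14,0.04],
  [-15,30,0,0.14,0.04],
  [0,0,0,0,0.04],
])

```text
time: 8.7
tool_pos: [0.4175, 0.0956, 0.1424]
tool_rot: [-3.141, 0.0, 0.541]
contact_force: [-0.5, -0.8, -0.7]
opening: 0.0441
grip_force: 0.0
```

Run:
```python
from h import *
t=snap("top","pics/t2.png");s=snap("scene","pics/s2.png")
f=lambda im,x,y:cv2.resize(im[y:y+90,x:x+120],(400,300),interpolation=cv2.INTER_CUBIC)
cv2.imwrite("pics/c2.png",np.hstack([f(t,270,160),f(s,140,160)]))
o=monitor.observe();print(o["time"],o["tool_pos"],o["tool_rot"])
print(proj("top",[.5,-.1,.019]),proj("scene",[.5,-.1,.019]))
```

```text
8.8 [0.41973858 0.09342924 0.14243037] [ 3.14059500e+00 -1.03757949e-03  5.34979485e-01]
[308.07355676 211.47130805] [199.86986623 205.0109865 ]
```

View pics/c2.png

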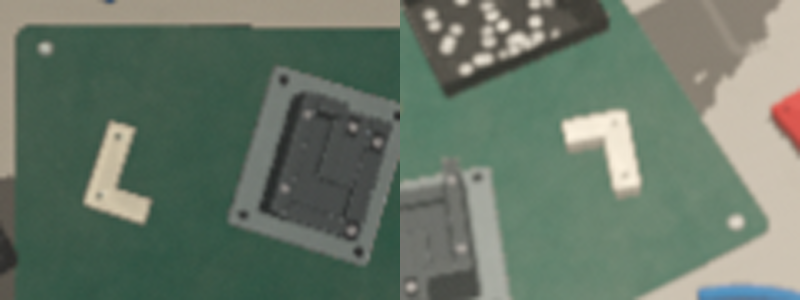

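The stop lies flat on the mat at about (118,170) in the left crop, oriented like the jig pocket. I'll measure the stop and the jig together from these clear views.

Run:
```python
from m import *
t=cv2.imread("pics/t2.png");s=cv2.imread("pics/s2.png")
for n,im,b,ths in(("top",t,(288,190,322,232),(100,115,130)),("scene",s,(180,188,218,222),(150,165,180))):
  for th in ths:
    r=Lfit(n,im,b,.0194,-.3,th); print(th,n,np.round(r[0],4),round(r[1],2),round(r[2]))
# jig base sides: contour -> 4 robust line fits
x0,y0,x1,y1=330,170,400,250;k=6
c=cv2.resize(t[y0:y1,x0:x1],None,fx=k,fy=k,interpolation=cv2.INTER_CUBIC)
hs=cv2.cvtColor(c,cv2.COLOR_BGR2HSV)
for sat in(40,55):
    m=((hs[...,1]<sat)&(hs[...,2]>80)).astype(np.uint8)
    ct=max(cv2.findContours(m,cv2.RETR_EXTERNAL,cv2.CHAIN_APPROX_NONE)[0],key=cv2.contourArea)[:,0]
    P=np.array([onz("top",x0+(u+.5)/k-.5,y0+(v+.5)/k-.5,.01)[:2] for u,v in ct])*1e3
    (cx,cy),(w,h),a=cv2.minAreaRect(P.astype(np.float32)); th=np.deg2rad(a-90)
    ax=np.array([[np.cos(th),np.sin(th)],[-np.sin(th),np.cos(th)]]); Q=(P-[cx,cy])@ax.T
    out=[]
    for i,sg,half,oh in((0,1,h/2,w/2),(0,-1,h/2,w/2),(1,1,w/2,h/2),(1,-1,w/2,h/2)):
        sel=P[(abs(sg*Q[:,i]-half)<6)&(abs(Q[:,1-i])<oh*.75)]
        l=cv2.fitLine(sel.astype(np.float32),cv2.DIST_HUBER,0,.01,.01).ravel()
        an=np.rad2deg(np.arctan2(l[1],l[0])); out.append((round((an+45)%90-45,2),round(float(np.median((sel-[cx,cy])@ax[i])),1)))
    print("jig",sat,round(cx,1),round(cy,1),round(w,1),round(h,1),round(a-90,2),out)
```

```text
100 top [ 0.4999 -0.0983 -0.3359] 0.91 315
115 top [ 0.5002 -0.0984 -0.3258] 0.36 289
130 top [ 0.5004 -0.0985 -0.321 ] 0.68 264
150 scene [ 0.5008 -0.1005 -0.3183] 1.03 290
165 scene [ 0.5007 -0.1005 -0.3197] 0.43 262
180 scene [ 0.5008 -0.1006 -0.3186] 0.56 238
jig 40 507.9 -254.6 119.1 136.8 -17.47 [(np.float32(-17.53), 67.1), (np.float32(-17.33), -67.4), (np.float32(-17.19), 58.2), (np.float32(-17.59), -58.4)]
jig 55 507.9 -254.4 120.7 138.2 -17.65 [(np.float32(-17.62), 67.9), (np.float32(-17.29), -68.1), (np.float32(-16.97), 58.8), (np.float32(-17.54), -59.2)]
```

Run:
```python
from h import *
H={"top":[(354.9,184),(342.9,224.5),(377.4,235.6),(389.4,194.5)],"scene":[(163,213),(127,220),(131,259),(169,251.4)]}
# order top: (+x+y),(-x+y),(-x-y),(+x-y)
ref={}
for n in H:
    im=cv2.cvtColor(cv2.imread(f"pics/{n[0]}2.png"),cv2.COLOR_BGR2GRAY).astype(float)
    o=[]
    for u,v in H[n]:
        for _ in range(4):
            a,b=int(round(u)),int(round(v)); yy,xx=np.mgrid[b-2:b+3,a-2:a+3]
            w=im[b-2:b+3,a-2:a+3]; w=np.clip(np.median(w)-6-w,0,None)
            if w.sum()>0:u,v=(w*xx).sum()/w.sum(),(w*yy).sum()/w.sum()
        o.append((u,v))
    ref[n]=np.array(o); print(n,np.round(o,1).tolist())
for z in(.008,.012,.016):
  for n in H:
    P=np.array([onz(n,u,v,z)[:2] for u,v in ref[n]])*1e3
    # order scene points by quadrant in jig frame
    c=P.mean(0); R=np.array([[np.cos(.304),-np.sin(.304)],[np.sin(.304),np.cos(.304)]])
    Q=(P-c)@R.T
    q={(a>0,b>0):p for (a,b),p in zip(Q,P)}
    e=lambda d:round(float(np.arctan2(d[1],d[0])),4)
    r=lambda d:(d[1],-d[0])
    T,F=True,False
    print(z,n,np.round(c,1),"yaws",e(q[T,T]-q[F,T]),e(q[T,F]-q[F,F]),e(r(q[T,T]-q[T,F])),e(r(q[F,T]-q[F,F])),"len",[round(float(np.linalg.norm(q[x]-q[y])),1) for x,y in (((T,T),(F,T)),((T,F),(F,F)),((T,T),(T,F)),((F,T),(F,F)))])
```

```text
top [[354.7, 183.6], [342.5, 224.0], [377.1, 235.1], [389.1, 194.3]]
scene [[162.8, 212.8], [127.2, 220.0], [131.0, 258.5], [168.7, 251.0]]
0.008 top [ 507.6 -255.9] yaws -0.3012 -0.3 -0.3007 -0.3057 len [113.9, 114.4, 95.9, 96.0]
0.008 scene [ 506.2 -256. ] yaws -0.3005 -0.3113 -0.2995 -0.2899 len [114.4, 113.5, 96.2, 95.0]
0.012 top [ 507.4 -254.9] yaws -0.3012 -0.3 -0.3007 -0.3057 len [113.5, 114.0, 95.5, 95.7]
0.012 scene [ 508.5 -256.3] yaws -0.3005 -0.3113 -0.2995 -0.2899 len [114.0, 113.1, 95.8, 94.6]
0.016 top [ 507.3 -253.9] yaws -0.3012 -0.3 -0.3007 -0.3057 len [113.2, 113.6, 95.2, 95.3]
0.016 scene [ 510.9 -256.5] yaws -0.3005 -0.3113 -0.2995 -0.2899 len [113.5, 112.6, 95.5, 94.3]
```

Both views agree on the jig: yaw −0.301, centre about (507.7, −255.5). I'll regrasp the short leg at (475.1, −102.0) with tool yaw 1.270.

Call:
move_arm([
  [7,-20,0,0.092,0.04],
  [7,-25,0,0.092,0.04],
  [7,-25,0,0.092,0.04],
  [7,-25,0,0.092,0.04],
  [7,-25,0,0.092,0.04],
  [7,-25,0,0.092,0.04],
  [7,-25,0,0.092,0.04],
  [6,-25,0,0.091,0.04],
  [0,0,-40,0,0.04],
  [0,0,-30,0,0.04],
  [0,0,-10,0,0.04],
  [0,0,0,0,0.04],
])

```text
time: 10.0
tool_pos: [0.4739, -0.1025, 0.0609]
tool_rot: [-3.139, -0.0, 1.268]
contact_force: [-0.4, -0.5, 0.0]
opening: 0.0441
grip_force: 0.0
```

Call:
move_arm([
  [0,0,-10,0,0.04],
  [0,0,0,0,0.04],
  [0,0,0,0,0.04],
])

```text
time: 10.3
tool_pos: [0.475, -0.102, 0.0524]
tool_rot: [3.14, 0.0, 1.27]
contact_force: [-0.0, 0.2, 0.4]
opening: 0.0441
grip_force: 0.0
```

Call:
move_arm([
  [0,0,-15,0,0.04],
  [0,0,-12,0,0.04],
  [0,0,-8,0,0.04],
  [0,0,-4,0,0.04],
  [0,0,0,0,0.04],
  [0,0,0,0,0.04],
])

```text
time: 10.9
tool_pos: [0.4747, -0.1019, 0.0129]
tool_rot: [3.141, 0.0, 1.27]
contact_force: [0.6, -0.6, 0.1]
opening: 0.0443
grip_force: 0.0
```

Call:
move_arm([
  [0,0,0,0,0.25],
  [0,0,0,0,0.4],
  [0,0,0,0,0.8],
  [0,0,0,0,0.8],
  [0,0,0,0,0.8],
])

```text
time: 11.4
tool_pos: [0.4746, -0.1019, 0.0129]
tool_rot: [3.141, 0.0, 1.27]
contact_force: [-0.1, 0.0, 1.4]
opening: 0.0201
grip_force: 24.9
```

Call:
move_arm([
  [0,0,0,0,0.8],
  [0,0,0,0,0.8],
  [0,0,0,0,0.8],
])

```text
time: 11.7
tool_pos: [0.4746, -0.1019, 0.0129]
tool_rot: [3.141, 0.0, 1.27]
contact_force: [-1.1, 0.4, 4.4]
opening: 0.0201
grip_force: 24.9
```

Run:
```python
from h import *
t=snap("top","pics/t3.png");s=snap("scene","pics/s3.png")
f=lambda im,x,y:cv2.resize(im[y:y+75,x:x+100],(400,300),interpolation=cv2.INTER_CUBIC)
cv2.imwrite("pics/c3.png",np.hstack([f(t,260,170),f(s,150,160)]))
o=monitor.observe();print(o["opening"],o["grip_force"],o["tool_pos"])
```

```text
0.02023739894632624 24.894521929090843 [ 0.4745608  -0.10189118  0.01291458]
```

View pics/c3.png

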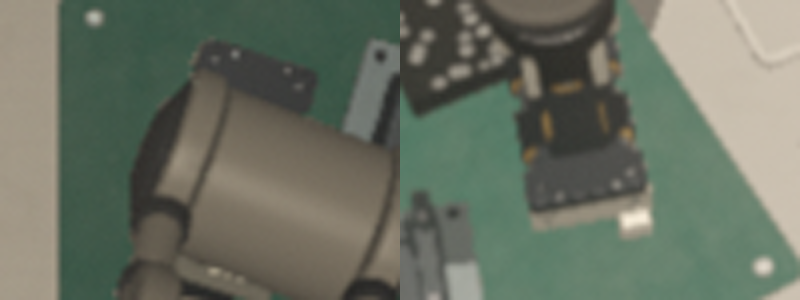

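Opening reads 20 mm where 23 mm was expected. I'll lift a little and check the hold.

Call:
move_arm([
  [0,0,5,0,0.8],
  [0,0,15,0,0.8],
  [0,0,25,0,0.8],
  [0,0,25,0,0.8],
  [0,0,20,0,0.8],
  [0,0,0,0,0.8],
  [0,0,0,0,0.8],
])

```text
time: 12.5
tool_pos: [0.4744, -0.1018, 0.1025]
tool_rot: [3.141, 0.0, 1.27]
contact_force: [-0.6, -0.6, -0.4]
opening: 0.0205
grip_force: 24.8
```

Run:
```python
from h import *
s=snap("scene","pics/s4.png")
o=monitor.observe();print(o["opening"],o["grip_force"],o["tool_pos"],o["tool_rot"],o["contact_force"],o["torque"])
p=o["tool_pos"]; u,v=proj("scene",p).round().astype(int);print(u,v)
# predicted stop outline (top & bottom), for comparison
yaw=o["tool_rot"][2]-np.pi/2;c,sn=np.cos(yaw),np.sin(yaw)
L=np.array([[-35,25],[35,25],[35,5],[-12,5],[-12,-25],[-35,-25]])-[-23.5,-10]
im=cv2.resize(s[v-50:v+40,u-60:u+60],(800,600),interpolation=cv2.INTER_CUBIC);k=800/120
for z in(7,-10):
    Q=[(proj("scene",p+np.array([c*a-sn*b,sn*a+c*b,z])/1e3)-[u-60,v-50]+.5)*k for a,b in L]
    cv2.polylines(im,[np.int32(Q)],True,(0,255,255) if z>0 else (255,255,0),1)
cv2.imwrite("pics/c4.png",im)
```

```text
0.0201236764009857 24.84719590866007 [ 0.47396405 -0.10165502  0.10188362] [-3.14033979e+00 -8.55545062e-05  1.26973665e+00] [ 0.30572966 -0.53634166 -0.22198574] [-0.09936162 -0.09680005 -0.0091618 ]
192 180
```

View pics/c4.png

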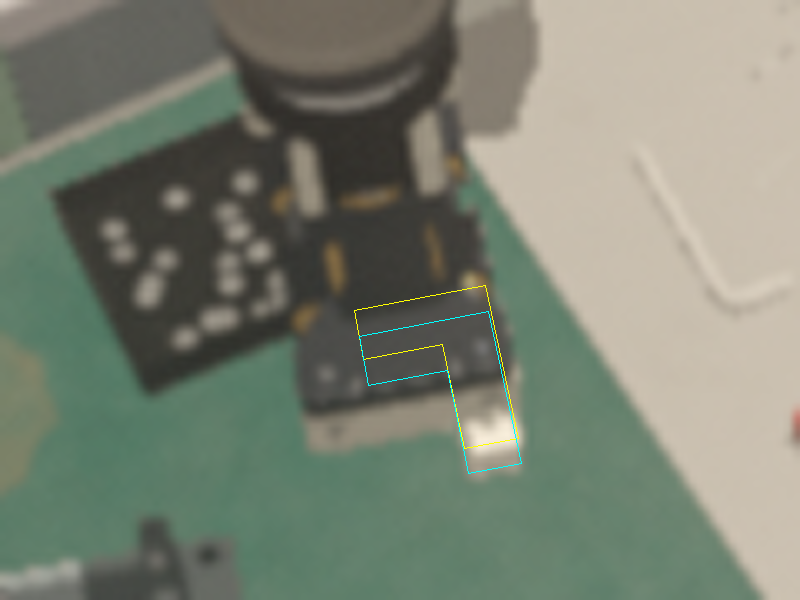

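The hold matches the predicted outline (leg tip visible at about (493,430)). The opening reading just seems to be scaled. I'll move over the jig, offset (−8,−8) mm in jig axes, and come down to just above the plate.

Call:
move_arm([
  [0,-20,0,0,0.8],
  [0,-28,0,0,0.8],
  [0,-28,0,0,0.8],
  [-1,-28,0,0,0.8],
  [-1,-28,0,0,0.8],
  [0,-20,0,0,0.8],
  [0,-10,0,0,0.8],
  [0,0,0,0,0.8],
  [0,0,0,0,0.8],
], newtons=30)

```text
time: 13.45
tool_pos: [0.4721, -0.2629, 0.102]
tool_rot: [-3.14, -0.001, 1.27]
contact_force: [-0.2, 0.3, -0.8]
opening: 0.0204
grip_force: 29.8
```

Call:
move_arm([
  [0,0,-15,0,0.8],
  [0,0,-15,0,0.8],
  [0,0,-15,0,0.8],
  [0,0,-10,0,0.8],
  [0,0,-6,0,0.8],
  [0,0,0,0,0.8],
  [0,0,0,0,0.8],
])

```text
time: 14.15
tool_pos: [0.4728, -0.2638, 0.0421]
tool_rot: [3.141, 0.0, 1.27]
contact_force: [-0.5, -0.5, -0.3]
opening: 0.0201
grip_force: 29.8
```

Call:
move_arm([
  [0.3,0.95,0,0,0.8],
  [0.3,0.95,0,0,0.8],
  [0.3,0.95,0,0,0.8],
  [0.3,0.95,0,0,0.8],
  [0,0,0,0,0.8],
  [0,0,0,0,0.8],
])

```text
time: 14.75
tool_pos: [0.4737, -0.26, 0.0418]
tool_rot: [3.142, 0.0, 1.27]
contact_force: [0.1, 0.0, -1.5]
opening: 0.02
grip_force: 29.8
```

Call:
move_arm([
  [0.3,0.95,0,0,0.8],
  [0,0,0,0,0.8],
])

```text
time: 14.95
tool_pos: [0.474, -0.259, 0.0417]
tool_rot: [3.142, -0.0, 1.27]
contact_force: [-0.5, 0.6, -0.9]
opening: 0.0203
grip_force: 29.8
```

Call:
move_arm([
  [0.3,0.95,0,0,0.8],
  [0,0,0,0,0.8],
])

```text
time: 15.15
tool_pos: [0.4743, -0.2581, 0.0417]
tool_rot: [-3.142, -0.0, 1.27]
contact_force: [0.1, 0.1, -0.5]
opening: 0.0202
grip_force: 29.8
```

Call:
move_arm([
  [0.3,0.95,0,0,0.8],
  [0,0,0,0,0.8],
])

```text
time: 15.35
tool_pos: [0.4747, -0.2571, 0.0417]
tool_rot: [3.142, -0.0, 1.27]
contact_force: [-0.3, -0.0, 0.1]
opening: 0.0203
grip_force: 29.8
```

Call:
move_arm([
  [0.3,0.95,0,0,0.8],
  [0,0,0,0,0.8],
])

```text
time: 15.55
tool_pos: [0.4749, -0.2561, 0.0417]
tool_rot: [3.142, -0.0, 1.27]
contact_force: [0.9, -0.4, -0.1]
opening: 0.0199
grip_force: 29.8
```

Call:
move_arm([
  [0.3,0.95,0,0,0.8],
  [0,0,0,0,0.8],
])

```text
time: 15.75
tool_pos: [0.4751, -0.2555, 0.0418]
tool_rot: [3.141, 0.001, 1.27]
contact_force: [-0.7, -3.2, -0.4]
opening: 0.0204
grip_force: 29.9
```

Call:
move_arm([
  [0.3,0.95,0,0,0.8],
  [0,0,0,0,0.8],
])

```text
time: 15.95
tool_pos: [0.4751, -0.2552, 0.0418]
tool_rot: [-3.142, 0.001, 1.27]
contact_force: [-3.8, -4.5, -1.1]
opening: 0.0203
grip_force: 30.1
```

Call:
move_arm([
  [0,0,0,0,0.8],
  [0,0,0,0,0.8],
])

```text
time: 16.15
tool_pos: [0.4752, -0.2552, 0.0418]
tool_rot: [-3.142, 0.001, 1.27]
contact_force: [-4.1, -4.6, 0.1]
opening: 0.0203
grip_force: 30.1
```

Run:
```python
from h import *
o=monitor.observe();print(o["tool_pos"]*1e3,o["tool_rot"],o["contact_force"],o["torque"])
R=np.array([[.955,.2965],[-.2965,.955]]);p=R@(o["tool_pos"][:2]*1e3-[507.7,-255.5]);print("jig-frame TCP",p,"stop",p+[23.5,10],"F jig",R@o["contact_force"][:2])
```

```text
[ 475.16014278 -255.19949412   41.8258306 ] [-3.14158672e+00  1.23425960e-03  1.26963931e+00] [-4.08365614 -4.61135185  0.14729158] [-0.83381824  0.53454091 -0.1949281 ]
jig-frame TCP [-30.98646366   9.93505078] stop [-7.48646366 19.93505078] F jig [-5.26715743 -3.19303697]
```

Contact with the long fence at about 8.5 mm of travel (−5.6 N along jig y). I'll back off 2.5 mm (1 mm clear of contact) and search along jig +x.

Call:
move_arm([
  [-0.75,-2.4,0,0,0.8],
  [0,0,0,0,0.8],
  [0.95,-0.3,0,0,0.8],
  [0.95,-0.3,0,0,0.8],
  [0.95,-0.3,0,0,0.8],
  [0.95,-0.3,0,0,0.8],
  [0,0,0,0,0.8],
  [0,0,0,0,0.8],
])

```text
time: 16.95
tool_pos: [0.4786, -0.2579, 0.0417]
tool_rot: [3.142, -0.0, 1.27]
contact_force: [0.1, -0.4, -0.3]
opening: 0.0198
grip_force: 29.8
```

Call:
move_arm([
  [0.95,-0.3,0,0,0.8],
  [0,0,0,0,0.8],
])

```text
time: 17.15
tool_pos: [0.4797, -0.2583, 0.0418]
tool_rot: [3.141, 0.0, 1.27]
contact_force: [0.4, -0.2, -1.2]
opening: 0.0201
grip_force: 29.8
```

Call:
move_arm([
  [0.95,-0.3,0,0,0.8],
  [0,0,0,0,0.8],
])

```text
time: 17.35
tool_pos: [0.4806, -0.2586, 0.0417]
tool_rot: [3.141, 0.0, 1.27]
contact_force: [1.2, 1.4, -0.2]
opening: 0.0204
grip_force: 29.8
```

Call:
move_arm([
  [0.95,-0.3,0,0,0.8],
  [0,0,0,0,0.8],
])

```text
time: 17.55
tool_pos: [0.4808, -0.2587, 0.0415]
tool_rot: [-3.14, -0.0, 1.27]
contact_force: [-1.8, 0.7, 0.5]
opening: 0.0199
grip_force: 29.8
```

Call:
move_arm([
  [0.95,-0.3,0,0,0.8],
  [0,0,0,0,0.8],
])

```text
time: 17.75
tool_pos: [0.4809, -0.2587, 0.0413]
tool_rot: [-3.138, -0.0, 1.27]
contact_force: [-5.7, -0.2, 0.3]
opening: 0.0201
grip_force: 29.8
```

Call:
move_arm([
  [0.95,-0.3,0,0,0.8],
  [0,0,0,0,0.8],
])

```text
time: 17.95
tool_pos: [0.481, -0.2587, 0.0411]
tool_rot: [-3.136, -0.001, 1.27]
contact_force: [-9.3, 0.4, 1.8]
opening: 0.0199
grip_force: 29.8
```

Contact with the end fence at about 6.5 mm of travel. I'll back off to 1 mm clear in both axes and lower.

Call:
move_arm([
  [-1.7,0.4,0,0,0.8],
  [-1.7,0.4,0,0,0.8],
  [0,0,0,0,0.8],
  [0,0,0,0,0.8],
])

```text
time: 18.35
tool_pos: [0.4804, -0.2589, 0.0419]
tool_rot: [3.14, 0.0, 1.27]
contact_force: [0.1, 0.1, -0.3]
opening: 0.0201
grip_force: 29.8
```

Call:
move_arm([
  [0,0,-3,0,0.8],
  [0,0,-3,0,0.8],
  [0,0,0,0,0.8],
  [0,0,0,0,0.8],
])

```text
time: 18.75
tool_pos: [0.4799, -0.2586, 0.0355]
tool_rot: [-3.141, -0.0, 1.27]
contact_force: [-0.2, 0.6, -0.8]
opening: 0.0202
grip_force: 29.8
```

Call:
move_arm([
  [0,0,-1,0,0.8],
  [0,0,-1,0,0.8],
  [0,0,0,0,0.8],
  [0,0,0,0,0.8],
])

```text
time: 19.15
tool_pos: [0.4799, -0.2587, 0.0337]
tool_rot: [3.142, 0.0, 1.27]
contact_force: [0.2, -0.1, -1.7]
opening: 0.02
grip_force: 29.8
```

Call:
move_arm([
  [0,0,-1,0,0.8],
  [0,0,-0.5,0,0.8],
  [0,0,0,0,0.8],
])

```text
time: 19.45
tool_pos: [0.4799, -0.2586, 0.0321]
tool_rot: [-3.142, -0.0, 1.27]
contact_force: [-0.4, -0.3, -0.7]
opening: 0.0202
grip_force: 29.8
```

Call:
move_arm([
  [0,0,-1,0,0.8],
  [0,0,-0.5,0,0.8],
  [0,0,0,0,0.8],
])

```text
time: 19.75
tool_pos: [0.4799, -0.2586, 0.0306]
tool_rot: [-3.142, -0.0, 1.27]
contact_force: [0.5, 0.4, -0.4]
opening: 0.0201
grip_force: 29.8
```

It's entering the pocket freely. I'll continue to the floor (TCP about 26.5).

Call:
move_arm([
  [0,0,-1,0,0.8],
  [0,0,-1,0,0.8],
  [0,0,0,0,0.8],
])

```text
time: 20.05
tool_pos: [0.4799, -0.2586, 0.0286]
tool_rot: [-3.141, -0.0, 1.27]
contact_force: [0.0, -0.6, -0.6]
opening: 0.0202
grip_force: 29.8
```

Call:
move_arm([
  [0,0,-1,0,0.8],
  [0,0,0,0,0.8],
])

```text
time: 20.25
tool_pos: [0.4799, -0.2586, 0.0276]
tool_rot: [-3.141, -0.0, 1.27]
contact_force: [1.3, -0.5, -1.5]
opening: 0.0198
grip_force: 29.8
```

Call:
move_arm([
  [0,0,-1,0,0.8],
  [0,0,0,0,0.8],
])

```text
time: 20.45
tool_pos: [0.4799, -0.2586, 0.0266]
tool_rot: [3.142, -0.0, 1.27]
contact_force: [-0.3, 0.4, -1.4]
opening: 0.02
grip_force: 29.8
```

Call:
move_arm([
  [0,0,-0.7,0,0.8],
  [0,0,0,0,0.8],
])

```text
time: 20.65
tool_pos: [0.48, -0.2587, 0.0265]
tool_rot: [3.141, 0.0, 1.27]
contact_force: [-2.0, 0.6, 4.4]
opening: 0.02
grip_force: 29.9
```

Call:
move_arm([
  [0,0,-0.7,0,0.8],
  [0,0,0,0,0.8],
])

```text
time: 20.85
tool_pos: [0.48, -0.2587, 0.0265]
tool_rot: [3.141, 0.0, 1.27]
contact_force: [-3.9, 1.0, 10.3]
opening: 0.0203
grip_force: 29.9
```

Seated: floor contact at TCP z = 26.5, as predicted. I'll release and retreat.

Call:
move_arm([
  [0,0,0.8,0,0.8],
  [0,0,0,0,0.5],
  [0,0,0,0,0.35],
  [0,0,0,0,0.3],
  [0,0,0,0,0.3],
  [0,0,0,0,0.3],
])

```text
time: 21.45
tool_pos: [0.4799, -0.2587, 0.026]
tool_rot: [-3.142, -0.0, 1.27]
contact_force: [0.1, -0.5, -0.4]
opening: 0.0319
grip_force: 0.0
```

Call:
move_arm([
  [0,0,5,0,0.3],
  [0,0,10,0,0.3],
  [0,0,25,0,0.3],
  [0,0,40,0,0.3],
  [0,0,40,0,0.3],
  [-10,40,0,0,0.3],
  [-10,40,0,0,0.3],
  [-10,40,0,0,0.3],
  [-10,40,0,0,0.3],
  [-10,40,0,0,0.3],
  [-10,40,0,0,0.3],
  [0,0,0,0,0.3],
])

```text
time: 22.65
tool_pos: [0.4182, -0.015, 0.1469]
tool_rot: [-3.141, -0.001, 1.274]
contact_force: [0.9, -0.4, 0.1]
opening: 0.0319
grip_force: 0.0
```

Run:
```python
from m import *
t=snap("top","pics/t5.png");s=snap("scene","pics/s5.png")
f=lambda im,x,y:cv2.resize(im[y:y+75,x:x+100],(400,300),interpolation=cv2.INTER_CUBIC)
cv2.imwrite("pics/c5.png",np.hstack([f(t,318,170),f(s,100,200)]))
o=monitor.observe();print(o["time"],o["tool_pos"],o["contact_force"])
for n,im,b,ths in(("top",t,(335,180,392,240),(100,115,130)),("scene",s,(120,208,175,262),(165,180))):
  for th in ths:
    r=Lfit(n,im,b,.033,-.3,th); print(th,n,np.round(r[0],4),round(r[1],2),round(r[2]))
```

```text
22.75 [ 0.42026372 -0.01817855  0.14709202] [-0.06623552 -0.22019993 -0.16419216]
100 top [ 0.5044 -0.2618 -0.5157] 29.09 755
115 top [ 0.5064 -0.257  -0.3069] 1.54 256
130 top [ 0.5062 -0.2571 -0.3341] 2.36 230
165 scene [ 0.5069 -0.2576 -0.3009] 0.52 235
180 scene [ 0.5073 -0.258  -0.3206] 1.21 212
```

View pics/c5.png

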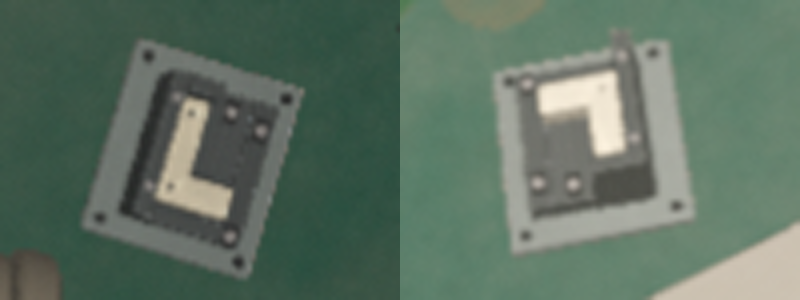

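The stop sits in the pocket in both views, at about (195,160) in the left crop. Both fits at the seated top height (33 mm) agree within 1 mm, with yaw about −0.30. Handing in.

```bash
python3 -c "
from cell import workorder; print(workorder.hand_in())"
```

```text
the job is handed in; nothing more can be done
None
```

The corner stop lies flat in the jig pocket and the gripper has let go of it; it was laid on the mat and regrasped by its short leg on the way, and the job was handed in at about 23 s with the bottle untouched.

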